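# Ring the bell and point out the uncovered pan

## Task

One of the three metal catering pans has been left without its lid. Press down the pin of the call bell to call the kitchen helper and let it come up again, then point at the uncovered pan: bring the fingertips a few centimetres above the middle of its open top, without contact, and dwell there for at least two seconds; finish still pointing there. Touch nothing but the bell, and do not fetch the lid.

Things in the scene. Friction and masses are not known exactly. Their poses are not given: they have to be found in the camera images.
- pan_open: Aluminium catering pan, 176 mm long (its x) by 108 mm wide (its y) by 65 mm high, loose on the table, origin at the centre of its underside, z up. This is the uncovered one: no lid, open at the top, six shelled eggs lying inside below the rim (tops 47 mm above the table). The three pans lie side by side across the table in any order, their long sides roughly along world x.
- pan_open_mouth (a point): Centre of the uncovered pan's open top, level with the rim, 65 mm above the table; the place to point at from above. Axes as the pan's.
- pan_lidded_a: Aluminium catering pan, 176 mm long (its x) by 108 mm wide (its y) by 65 mm high, loose on the table, origin at the centre of its underside, z up. This one is covered: a flat 5 mm lid sits on its rim (top face 70 mm above the table) with a bar handle along x over the middle, 72 mm long, its top 93 mm above the table. Pan and lid are one piece. A bystander.
- pan_lidded_b: Aluminium catering pan, 176 mm long (its x) by 108 mm wide (its y) by 65 mm high, loose on the table, origin at the centre of its underside, z up. This one is covered: a flat 5 mm lid sits on its rim (top face 70 mm above the table) with a bar handle along x over the middle, 72 mm long, its top 93 mm above the table. Pan and lid are one piece. A bystander.
- bell: Counter call bell, fixed to the table: black base 84 mm across and 10 mm high, steel dome to 42 mm high, a press pin on top. Origin at the centre of its underside, z up. It stands to the left or the right of the row of pans.
- bell_pin_top (a point): Centre of the top face of the bell's press pin: a flat round steel head 20 mm across, 58 mm above the table when up; it is pressed straight down.
- bell_pin (a joint): How far the bell's pin is pressed down: 0 up, 0.006 m at its stop; it rings when at least 0.004 m down. A spring brings it back up: 1 N to start it, 4 N fully down.
- loose_lid: The missing lid, lying flat on the table beyond the pans: aluminium plate 176 by 108 by 5 mm with a bar handle to 28 mm high. Origin at the centre of its underside. A bystander.
- jar: Closed jar, 64 mm across, 100 mm high, upright, at the end of the row of pans away from the bell. Origin at the centre of its underside. A bystander.
Not all that is in view belongs to the job. What is shaped like the bell but purple is not meant. Leave any red look-alike of the pan_open alone.

How it is judged:
By the outcome, as a careful person would: the job done as asked, in the order asked, and still so for the second after the job is handed in, with the robot touching nothing.
It also fails if it takes over 38 s, if anything falls off the work surface, if the arm or the gripper's body presses on something with over 40 N, if the wrist force passes 120 N, or if a joint passes its speed limit or range.

## Robot

A 6-joint arm with a two-finger parallel gripper is mounted at the origin on the work surface. World frame = base frame: x ahead of the robot, y to its left, z up, the work surface at z = 0. Lengths are in m, angles in rad, forces in N, time in s.
With the tool pointing down it reaches from about 0.2 to 0.875 m from the base axis. Payload 3.4 kg.
Tool frame: the origin (TCP) lies between the finger pads; the fingertips stand 25 mm ahead of it and the grasp point (between the pads) lies 6 mm ahead of it (r.nose_length is the z of the fingertips in the tool frame, in m); z points along the fingers, x is the direction in which the jaws open and shut, and the axes are right-handed (so a half turn about z gives the same grasp; the last joint's range is limited). The gripper opens to 94 mm and grips with 3 to 60 N. Pads are 16 mm wide; open, the fingers measure 119 mm over their backs; the gripper's body (75 mm by 177 mm) begins 78 mm behind the grasp point.
Start: joints at [0.982, 0.276, 1.505, -0, 1.361, -0.121], TCP at [0.259, 0.513, 0.23] pointing down, gripper open.
Joint ranges: [-2.89, 2.89], [-0.75, 2.08], [0.22, 2.7], [-1.18, 4.32], [0.11, 2.71], [-2.7, 2.7]. Speed limits (rad/s): [2.57, 2.57, 3.14, 3.14, 3.14, 3.14].

## Interface

Orientations are given as a unit quaternion [w, x, y, z].
In Python, from plant import r, gripper_to, inverse_kinematics, vision, models, telemetry gives the robot as it stands. Calls block until the motion is done:
- r.move_to(position, orientation): joint-space move of the TCP to a pose.
- r.move_l(position, rot=None, vel=0.15, guard=None): straight line of the TCP; rot=None keeps the orientation; vel is the mean speed in m/s. With guard (N) it stops when the force on the tool has changed by that much, and returns True; else False.
- r.movej(angles): joint-space move.
- gripper_to(opening, f_grip=None): finger opening in m; f_grip is the grip in N (None keeps the last); returns when the fingers have stopped.
- r.hold(seconds).
- inverse_kinematics(position, orientation): joint angles nearest the present ones, or None.
- vision.snapshot(name): name is "scene" or "side" or "wrist"; returns the picture (384x512x3 uint8, red, green, blue); there is no depth.
- vision.get_calibration(name): a dict with "fx", "fy", "cx", "cy" (pixels), "position" and "orientation" of the camera in the world. Camera axes: x right, y down, z forward; pixel columns grow to the right and rows downward; lengths in m; the calibration is good to about 2 mm. A picture is of the moment at which its call begins: read the wrist's pose just before it. get_calibration takes no time and is no camera call; for the wrist camera it gives the pose at the moment of the call.
A pose or a line that the arm cannot do raises r.PlanningError and nothing moves.
- r.sign_off(): hands the job in, once; it reports no verdict.
Trained networks look in the newest picture that a camera, given by its name, has taken for a name from the list of things; names that differ only in an ending like _2 or _b are one class to them, and where a whole thing is asked for, a point or a joint stands for the part that bears it (a point fixed in the world has none). Each returns a list of dicts, best first, with "score" (0 to 1); they miss things now and then, are a little off and sometimes report something else, mostly with a low value. They report only what shows in the picture. A call takes as long as a camera call. They do not tell look-alikes from the thing itself.
- models.boxes_of(thing, camera): "at" ([x, y, z] in m, in world coordinates, good to about 4 mm: the middle of the surface that is visible of it).
- models.regions_of(thing, camera): "pixels" (384x512 bool, what is visible of it).
- models.mark_of(thing, camera): "at" ([x, y, z] in m, in world coordinates, good to about 4 mm: a listed point, or the origin of a listed thing).
Readings, each from a call of its own:
- telemetry.current_t(): time.
- telemetry.current_joints(): joint angles.
- telemetry.current_dq(): joint speeds.
- telemetry.current_joint_efforts(): joint torques, N m.
- telemetry.current_ee_pos(): TCP position.
- telemetry.current_tool_rot(): TCP orientation.
- telemetry.current_wrist_force(): force on the tool from outside, world axes, zero at the start.
- telemetry.current_torque(): the same for the moment, N m.
- telemetry.current_opening(): finger opening in m.
Only numpy, scipy, OpenCV 4.12 (cv2) and the standard library are available. Lean on these libraries where they do the work, as an engineer would, in place of code of your own. Each camera call takes 0.05 s, during which the arm holds its last target. There are 200 camera calls.

## Working session

There is one attempt and no reset: what is moved stays moved. The work goes in short steps, each a Python script; the robot and the scene stay as the last script left them, time stands still between calls to the robot, and variables do not carry over. Pictures are saved under pics/ and viewed, and the job is handed in when it is done.

```bash
mkdir -p pics
python3 - <<'E'
from plant import r,vision,models,telemetry
import cv2,numpy as np
for c in ["scene","side"]:
    im=vision.snapshot(c); cv2.imwrite(f"pics/{c}0.png",im[:,:,::-1])
    k=vision.get_calibration(c); print(c,np.round(k["position"],3))
    for t in ["pan_open_mouth","pan_open","pan_lidded_a","bell_pin_top","bell","jar","loose_lid"]:
        for d in models.mark_of(t,c)[:4]: print(t,np.round(d["at"],3),round(d["score"],2))
print(telemetry.current_t(),telemetry.current_tool_rot(),r.nose_length)
E
```

```text
scene [1.201 0.557 0.675]
pan_open_mouth [0.28  0.232 0.066] 0.71
pan_open_mouth [ 0.494 -0.017  0.069] 0.58
pan_open_mouth [ 0.456 -0.356  0.054] 0.52
pan_open [ 0.494 -0.011  0.001] 0.67
pan_open [ 0.275  0.233 -0.   ] 0.62
pan_lidded_a [ 0.55  -0.161  0.001] 0.72
bell_pin_top [ 0.314 -0.274  0.053] 0.53
bell [ 0.446 -0.356 -0.002] 0.84
bell [ 0.312 -0.275  0.002] 0.69
jar [ 0.499  0.321 -0.005] 0.96
loose_lid [ 0.77  -0.052 -0.001] 0.81
side [ 0.517 -0.767  0.587]
pan_open_mouth [0.276 0.236 0.066] 0.97
pan_open_mouth [ 0.49  -0.017  0.066] 0.81
pan_open [ 0.494 -0.011  0.   ] 0.83
pan_open [0.271 0.23  0.003] 0.66
pan_open [ 0.456 -0.362  0.002] 0.23
pan_lidded_a [0.524 0.166 0.001] 0.96
pan_lidded_a [ 0.547 -0.163  0.003] 0.65
bell_pin_top [ 0.453 -0.357  0.062] 0.65
bell_pin_top [ 0.313 -0.27   0.056] 0.63
bell [ 0.455 -0.361 -0.001] 0.93
bell [ 0.31  -0.273 -0.003] 0.58
jar [0.507 0.317 0.002] 0.73
loose_lid [ 0.772 -0.055  0.001] 0.63
0.8 [-2.52497055e-05  8.51746606e-01  5.23953925e-01  5.57064625e-05] 0.025
```

View pics/scene0.png

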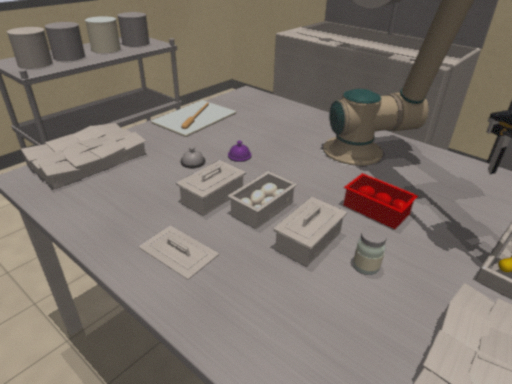

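View pics/side0.png

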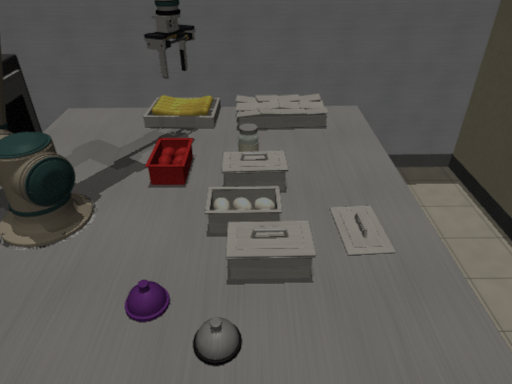

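The steel bell (scene px ~(192,158), side ~(217,340)) is at about (0.453, -0.358). The purple one at (0.313, -0.273) is the decoy. The grey egg pan (scene ~(262,198), side ~(243,208)) is at about (0.492, -0.014), between the two lidded pans. The red one is the decoy. Next I close the fingers, move above the bell and refine with the wrist camera.

Run:
```python
from plant import r,vision,models,telemetry,gripper_to,inverse_kinematics
import cv2,numpy as np
gripper_to(0.0,10)
best=None; q0=np.array(telemetry.current_joints())
for y in np.arange(0,np.pi,np.pi/12):
    o=[0,np.cos(y/2),np.sin(y/2),0]
    q=inverse_kinematics([0.453,-0.358,0.22],o)
    if q is not None:
        c=abs(q[5]); 
        if best is None or c<best[0]: best=(c,o,q)
print(best)
r.move_to([0.453,-0.358,0.22],best[1])
print(telemetry.current_t(),telemetry.current_ee_pos(),telemetry.current_opening())
for c in ["wrist","side","scene"]:
    im=vision.snapshot(c); cv2.imwrite(f"pics/{c}1.png",im[:,:,::-1])
    for t in ["bell_pin_top","bell"]:
        for d in models.mark_of(t,c)[:3]: print(c,t,np.round(d["at"],4),round(d["score"],2))
```

```text
(np.float64(0.7892787360504823), [0, np.float64(1.0), np.float64(0.0), 0], array([-7.89278736e-01,  2.85424955e-01,  1.51758782e+00, -4.44089210e-16,
        1.33857988e+00, -7.89278736e-01]))
5.3417 [ 0.4534471  -0.35733639  0.22004253] 0.0007035877089903964
wrist bell_pin_top [ 0.3086 -0.2721  0.0588] 0.57
wrist bell_pin_top [ 0.4529 -0.3607  0.0593] 0.48
wrist bell_pin_top [ 0.5451 -0.1611 -0.0012] 0.15
wrist bell [ 0.3152 -0.2734  0.0025] 0.92
wrist bell [ 4.492e-01 -3.585e-01  2.000e-04] 0.6
side bell_pin_top [ 4.912e-01 -1.290e-02  3.000e-04] 0.68
side bell_pin_top [ 0.3113 -0.2726  0.0567] 0.46
side bell_pin_top [ 0.4536 -0.36    0.0616] 0.44
side bell [ 3.088e-01 -2.720e-01 -2.000e-04] 0.91
side bell [ 0.4579 -0.3625  0.0011] 0.81
side bell [ 0.5497 -0.1629  0.0022] 0.3
scene bell_pin_top [ 0.5002  0.3204 -0.0035] 0.62
scene bell_pin_top [ 0.455  -0.36    0.0552] 0.6
scene bell_pin_top [ 0.3154 -0.2707  0.0523] 0.36
scene bell [ 0.3146 -0.2727  0.003 ] 0.83
scene bell [ 0.4471 -0.3564 -0.0021] 0.56
```

View pics/wrist1.png

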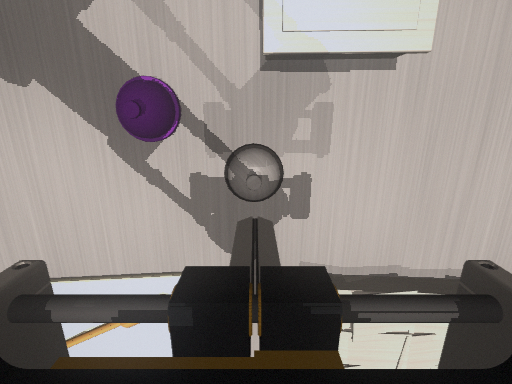

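View pics/side1.png

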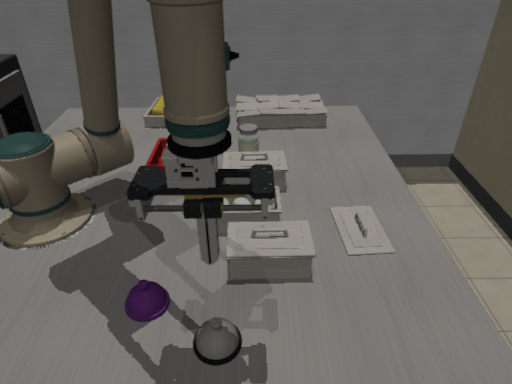

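The wrist picture shows the grey bell's pin at px (254,183), straight below the closed fingers, and the purple bell off to the left. I refine from that pixel and press with a force guard.

Run:
```python
from plant import r,vision,models,telemetry,gripper_to
import numpy as np
from scipy.spatial.transform import Rotation as R
k=vision.get_calibration("wrist")
d=R.from_quat(np.roll(k["orientation"],-1)).apply([(254-k["cx"])/k["fx"],(183-k["cy"])/k["fy"],1])
p=np.array(k["position"]); pin=p+d*(0.058-p[2])/d[2]; print("pix pin",pin)
xy=pin[:2]*.5+np.array([.4535,-.3598])*.5
print("use",xy); assert np.linalg.norm(pin[:2]-[.4535,-.3598])<.007
r.move_l([*xy,0.095],vel=0.12)
r.hold(.2); f0=np.array(telemetry.current_wrist_force())
for z in (0.083,0.081,0.079,0.078,0.077,0.076,0.075,0.074):
    g=r.move_l([*xy,z],vel=0.03,guard=8)
    f=np.array(telemetry.current_wrist_force())-f0
    print(z,g,telemetry.current_ee_pos(),np.round(f,2))
    if g or f[2]>5.5: break
r.hold(.2); print(np.round(np.array(telemetry.current_wrist_force())-f0,2))
import cv2; cv2.imwrite("pics/wrist2.png",vision.snapshot("wrist")[:,:,::-1])
r.move_l([*xy,0.10],vel=0.08); r.hold(.2)
print(np.round(np.array(telemetry.current_wrist_force())-f0,2),telemetry.current_t())
cv2.imwrite("pics/wrist3.png",vision.snapshot("wrist")[:,:,::-1])
cv2.imwrite("pics/23.png",np.hstack([cv2.imread(f"pics/wrist{i}.png")[100:300,130:400] for i in(2,3)]))
```

```text
pix pin [ 0.45245958 -0.35911132  0.058     ]
use [ 0.45297979 -0.35945566]
0.083 False [ 0.45277795 -0.35925169  0.08284406] [-0.79 -0.4   0.68]
0.081 False [ 0.4530233 -0.3594752  0.0810924] [-1.66  0.6   2.99]
0.079 False [ 0.45303263 -0.35951187  0.07909989] [-0.79  1.15  3.83]
0.078 False [ 0.45304466 -0.35950756  0.07811541] [-1.4  0.3  4.5]
0.077 False [ 0.45302875 -0.35950897  0.07723873] [-1.91  0.05  4.97]
0.076 False [ 0.45304743 -0.35953816  0.07710488] [-2.98  2.45 10.79]
[-1.39  0.45 11.53]
[-0.89  0.25 -0.1 ] 9.8833
```

View pics/23.png

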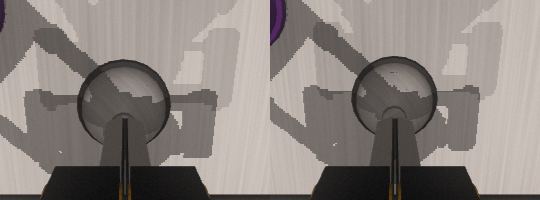

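The pin reached its stop at 5.9 mm travel (force rose to 11 N there) and came back up; the force is now near zero. Next is the pan.

Run:
```python
from plant import r,vision,models,telemetry
import numpy as np,cv2
e=telemetry.current_ee_pos()
r.move_l([e[0],e[1],0.22],vel=0.2)
r.move_to([0.492,-0.015,0.22],[0,1,0,0])
cv2.imwrite("pics/wrist4.png",vision.snapshot("wrist")[:,:,::-1])
for c in ["wrist","scene"]:
    if c!="wrist": vision.snapshot(c)
    for t in ["pan_open_mouth","pan_open"]:
        for d in models.mark_of(t,c)[:3]: print(c,t,np.round(d["at"],4),round(d["score"],2))
print(telemetry.current_t(),telemetry.current_ee_pos())
k=vision.get_calibration("wrist");print(k)
```

```text
wrist pan_open_mouth [ 0.4919 -0.0181  0.0656] 0.79
wrist pan_open [ 0.496  -0.0182 -0.0019] 0.95
scene pan_open_mouth [0.2777 0.2298 0.069 ] 0.8
scene pan_open_mouth [ 0.4952 -0.019   0.0669] 0.67
scene pan_open [2.776e-01 2.311e-01 2.000e-04] 0.89
scene pan_open [ 0.4925 -0.0132 -0.0032] 0.61
scene pan_open [ 0.4972 -0.0173  0.0693] 0.19
12.2917 [ 0.49214841 -0.0157606   0.21991466]
{'fx': 265.36282010145544, 'fy': 265.36282010145544, 'cx': 254.60529597291952, 'cy': 189.51342025555078, 'position': array([0.49248083, 0.06687979, 0.37363075]), 'orientation': array([ 1.41568232e-01,  9.89928208e-01, -7.28572543e-04, -2.19735079e-04])}
```

View pics/wrist4.png

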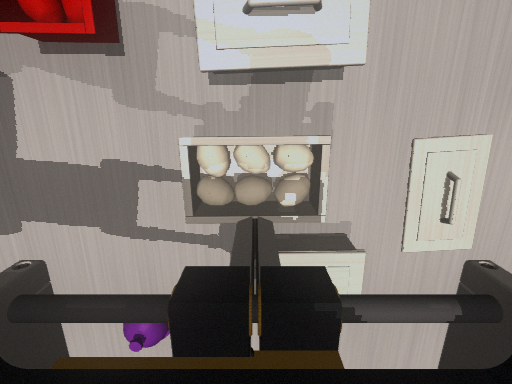

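The grey egg pan fills the middle of the wrist picture: rim px (181,138)–(328,221), centre about (256,179). I descend over its centre and dwell.

Run:
```python
from plant import r,vision,models,telemetry
import numpy as np,cv2
from scipy.spatial.transform import Rotation as R
k=vision.get_calibration("wrist");p=np.array(k["position"])
c=[]
for u,v in [(181,138),(331,136),(326,220),(186,222)]:
    d=R.from_quat(np.roll(k["orientation"],-1)).apply([(u-k["cx"])/k["fx"],(v-k["cy"])/k["fy"],1])
    c.append((p+d*(0.065-p[2])/d[2])[:2])
c=np.array(c); print(c.round(3)); m=c.mean(0); net=np.array([.4935,-.0165]); print("pix",m)
xy=.5*(m+net) if np.linalg.norm(m-net)<.012 else net
print("use",xy)
r.move_l([*xy,0.122],vel=0.12)
t=telemetry.current_t(); r.hold(2.6)
print(t,telemetry.current_t(),telemetry.current_ee_pos(),telemetry.current_wrist_force())
for n in ["side","wrist"]: cv2.imwrite(f"pics/{n}5.png",vision.snapshot(n)[:,:,::-1])
cv2.imwrite("pics/5.png",np.hstack([cv2.imread(f"pics/{n}5.png")[:,60:440] for n in("side","wrist")]))
```

```text
[[ 0.408  0.038]
 [ 0.58   0.04 ]
 [ 0.582 -0.063]
 [ 0.406 -0.066]]
pix [ 0.49386446 -0.0124939 ]
use [ 0.49368223 -0.01449695]
13.2583 15.8583 [ 0.49367688 -0.01449584  0.12196811] [0.86757146 0.08261929 0.36948545]
```

View pics/5.png

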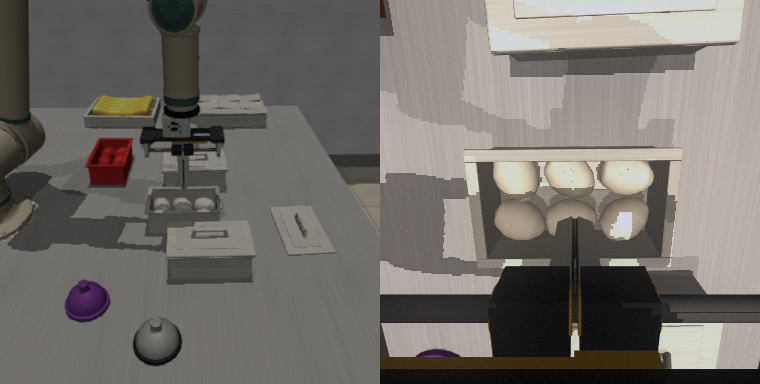

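The side picture shows the fingertips over the middle of the grey egg pan, with the bell pin up at px (155,322) and nothing else moved.

```bash
python3 -c "
from plant import r
r.sign_off()"
```

```text
the job is handed in; nothing more can be done
```

I rang the steel bell and the arm is now pointing at the uncovered egg pan; the job is handed in.

- **Bell:** I pressed the pin of the steel bell, not the purple look-alike, to its stop, about 5.9 mm down with about 11 N at the stop. After release the force dropped back to near zero and the pin showed up again in the side picture.
- **Pointing:** The fingertips dwelt 2.6 s about 32 mm above the middle of the open grey pan's rim, at (0.494, -0.014), and are still there. The wrist force was about 1 N or less. In the side and wrist pictures nothing else looked moved.
- **Time:** The clock stood at about 16 s at hand-in.
- **Disagreements:** My pixel measurement and the networks differed by about 4 mm in y for the pan centre, so I used the average. The networks also reported the purple bell and the red pan, and sometimes took other things for the bell. I discarded those from the pictures.

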